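# Cover the washed jars

### The job

Four clean jars stand open on the lab bench and their flat covers have been left in one stack. Take the stack apart and lay each cover flat and centred on the jar of its own size, the largest cover on the largest jar and so on down to the smallest, so that every mouth is fully covered. Leave the jars and the conical flask standing where they are.

Things in the scene. Friction and masses are not known exactly. Their poses are not given: they have to be found in the camera images.
- cover_large: The largest cover: a plain solid flat disc of white plastic, 64 mm across and 22 mm thick, with a grey inlay on its top and a thin grey line round its side; about 90 g. Origin: centre of its flat underside, z up. At the start the four covers lie in one loose stack, largest on the bench and smallest on top, roughly centred (each up to 4 mm off the one below), wherever the stack stands.
- cover_medium: The second largest cover: a plain solid flat disc of white plastic, 54 mm across and 22 mm thick, with a grey inlay on its top and a thin grey line round its side; about 65 g. Origin: centre of its flat underside, z up. At the start the four covers lie in one loose stack, largest on the bench and smallest on top, roughly centred (each up to 4 mm off the one below), wherever the stack stands.
- cover_small: The second smallest cover: a plain solid flat disc of white plastic, 44 mm across and 22 mm thick, with a grey inlay on its top and a thin grey line round its side; about 45 g. Origin: centre of its flat underside, z up. At the start the four covers lie in one loose stack, largest on the bench and smallest on top, roughly centred (each up to 4 mm off the one below), wherever the stack stands.
- cover_tiny: The smallest cover: a plain solid flat disc of white plastic, 34 mm across and 22 mm thick, with a grey inlay on its top and a thin grey line round its side; about 30 g. Origin: centre of its flat underside, z up. At the start the four covers lie in one loose stack, largest on the bench and smallest on top, roughly centred (each up to 4 mm off the one below), wherever the stack stands.
- jar_large: The largest jar: a low round open jar of brown glass, 54 mm across outside, mouth 44 mm, wall 5 mm, 36 mm high; loose on the bench, about 220 g. Its cover is 10 mm wider than the jar and simply lies flat on the rim. Origin: centre of its underside on the bench, z up.
- jar_medium: The second largest jar: a low round open jar of brown glass, 44 mm across outside, mouth 34 mm, wall 5 mm, 36 mm high; loose on the bench, about 170 g. Its cover is 10 mm wider than the jar and simply lies flat on the rim. Origin: centre of its underside on the bench, z up.
- jar_small: The second smallest jar: a low round open jar of brown glass, 34 mm across outside, mouth 24 mm, wall 5 mm, 36 mm high; loose on the bench, about 130 g. Its cover is 10 mm wider than the jar and simply lies flat on the rim. Origin: centre of its underside on the bench, z up.
- jar_tiny: The smallest jar: a low round open jar of brown glass, 24 mm across outside, mouth 14 mm, wall 5 mm, 36 mm high; loose on the bench, about 90 g. Its cover is 10 mm wider than the jar and simply lies flat on the rim. Origin: centre of its underside on the bench, z up.
- flask: A small conical glass flask standing among the jars, 66 mm across at the foot, neck 26 mm, 94 mm high; a bystander, loose on the bench. Origin: centre of its underside, z up.

How it is judged:
By the outcome, as a careful person would: the job done as asked, in the order asked, and still so for the second after the job is handed in, with the robot touching nothing.
It also fails if it takes over 104 s, if anything falls off the work surface, if the arm or the gripper's body presses on something with over 40 N, if the wrist force passes 120 N, or if a joint passes its speed limit or range.

### The arm

A 6-joint arm with a two-finger parallel gripper is mounted at the origin on the work surface. World frame = base frame: x ahead of the robot, y to its left, z up, the work surface at z = 0. Lengths are in m, angles in rad, forces in N, time in s.
With the tool pointing down it reaches from about 0.4 to 0.925 m from the base axis. Payload 3.4 kg.
Tool frame: the origin (TCP) lies midway between the tips of the shut fingers; the grasp point (between the pads) lies 19 mm behind it; z points along the fingers, y is the line along which they close (so a half turn about z gives the same grasp; the last joint's range is limited). The gripper opens to 85 mm and grips with 20 to 120 N. Pads are 22 mm wide; open, the fingers measure 114 mm over their backs; the gripper's body (76 mm by 85 mm) begins 54 mm behind the grasp point. The pads swing forward as they close: fully open they stand 13 mm farther back than shut.
Start: joints at [1.234, 0.307, 1.506, -0, 1.328, -0.073], TCP at [0.15, 0.555, 0.231] pointing down, gripper open.
Joint ranges: [-3.12, 3.12], [-1.05, 2.28], [0.14, 2.33], [-1.42, 4.57], [0.1, 2.73], [-2.68, 2.68]. Speed limits (rad/s): [2.57, 2.57, 3.14, 3.14, 3.14, 3.14].

### API

Orientations are given as a unit quaternion [w, x, y, z].
In Python, from station import robot gives the robot as it stands.
- The arm moves only by the tool drive_tool, never from a script. Its argument "steps" is a list of rows, each a list of 5 numbers: the opening, from 0 (shut) to 1 (fully open), then the shift along the tool's x, y, z normalised to -1 to 1, where 1 is 0.2 m, then the turn about the tool's z normalised to -1 to 1, where 1 is 2 rad. In form: [[gripper, dx, dy, dz, twist], ...]. A call has 1 to 8 rows; each row shifts and turns the commanded pose from where the row before left it, along the tool's axes as they then stand; what a row does not reach is not made up. A row lasts 1/10 s, in which the tool goes at most 50 mm and 8.59 degrees, less where a joint would pass 70% of its speed; a pose out of reach is approached as far as the arm can. A call with a number of a shift or a turn outside -1 to 1 is refused whole. A call with a gripper value outside its range is refused whole. The fingers move at their own pace and stop on an object; "grip_force" is the grip in N (left out, the last holds). Time passes only in rows, so rows that do not move let the fingers close. It gives the time, the measured TCP pose, the force, the opening and the grip force at its end, in the units of the state.
- robot.get_obs(): the state, without advancing time (a new reading comes with each control period).
- robot.get_image(name): name is "scene" or "top" or "wrist"; returns a dict with "frame" (480x640x3 uint8, blue, green, red), "range_z" (480x640 float32, m along the optical axis (not along the pixel's ray), 0 where there is no reading), "camera_matrix" (3x3 intrinsics, pixels), "k1" (the pictures are not rectified: a ray, as slopes to the right and down, at radius r is drawn at 1 + k1 r^2 times it, then the intrinsics apply), "pose" (4x4, takes a point from camera to world coordinates); the wrist camera has in their place "T_tool_cam" (4x4, takes a point from camera to tool coordinates, whose origin is the TCP and whose axes are the flange's). Camera axes: x right, y down, z forward; pixel columns grow to the right and rows downward; lengths in m; the calibration is good to about 2 mm. A picture is of the moment at which its call begins: read the wrist's pose just before it.
- robot.close_job(): hands the job in; it is judged then, once.
The state is a dict: "clock": time; "q": joint angles; "qvel": joint speeds; "joint_torque": joint torques, N m; "eef_pos": TCP position; "orientation": TCP orientation; "force": force on the tool from outside, world axes, zero at the start; "torque": the same for the moment, N m; "width": opening from 0.0 (shut) to 1.0 (fully open); "finger_force": force on a finger pad.
Only numpy, scipy, OpenCV 4.12 (cv2) and the standard library are available. Lean on these libraries where they do the work, as an engineer would, in place of code of your own. Each camera call takes 0.05 s, during which the arm holds its last target. There are 200 camera calls.

## Working session

There is one attempt and no reset: what is moved stays moved. The work goes in short steps, Python scripts to look and compute and a tool call to move; the robot and the scene stay as the last step left them, time stands still between calls to the robot, and variables do not carry over. Pictures are saved under pics/ and viewed, at most 14 in all, crops included, and the job is handed in when it is done.

Besides the shell and the picture viewer there is one more tool, called as a command line: name --pt "numbers of a row" for each row, then --argument value for the rest. drive_tool: Moves the arm, as the interface text tells. Its arguments: {"type":"object","properties":{"steps":{"type":"array","items":{"type":"array","items":{"type":"number","minimum":-1,"maximum":1}}},"grip_force":{"type":"number"}},"required":["steps"]}

```bash
mkdir -p pics; cat > h.py <<'E'
import numpy as np, cv2
from station import robot
def cloud(im, T=None):
    K=np.array(im["camera_matrix"]);z=im["range_z"]
    v,u=np.mgrid[0:480,0:640]
    p=np.stack([u,v],-1).reshape(-1,1,2).astype(np.float64)
    n=cv2.undistortPoints(p,K,np.array([im["k1"],0,0,0,0.])).reshape(480,640,2)
    P=np.dstack([n*z[...,None],z,np.ones_like(z)])
    T=np.array(im["pose"]) if T is None else T
    return (P@T.T)[...,:3]
E
python3 - <<'E'
from h import *
print(robot.get_obs())
for n in("top","scene"):
    im=robot.get_image(n); cv2.imwrite(f"pics/{n}0.png",im["frame"]); np.save(f"{n}0.npy",cloud(im)); print(np.round(im["pose"],3))
    P=cloud(im); 
E
```

```text
{'clock': 0.0, 'q': array([ 1.23352958e+00,  3.07544380e-01,  1.50767897e+00, -1.42764786e-05,
        1.32841499e+00, -7.34877756e-02]), 'qvel': array([-0.00140747, -0.00026755,  0.000367  ,  0.00104443,  0.00050091,
       -0.0005872 ]), 'joint_torque': array([ 2.64588007e-04, -4.57555068e+01, -2.51920134e+01,  1.45484290e-05,
        1.34748008e-02,  3.38157952e-05]), 'eef_pos': array([0.14970687, 0.55443522, 0.23039534]), 'orientation': array([-2.01812739e-04,  1.31505677e-01,  9.91314890e-01, -1.00275962e-03]), 'force': array([ 0.8245596 ,  0.29172491, -0.53272133]), 'torque': array([-0.02713803, -0.04703639, -0.00177701]), 'finger_force': 0.0, 'width': 0.9972817813904562}
[[ 0.111 -0.971  0.213  0.428]
 [-0.994 -0.109  0.02   0.009]
 [ 0.004 -0.214 -0.977  0.75 ]
 [ 0.     0.     0.     1.   ]]
[[-0.773  0.398 -0.494  1.003]
 [ 0.634  0.472 -0.613  0.558]
 [-0.01  -0.787 -0.617  0.606]
 [ 0.     0.     0.     1.   ]]
```

View pics/top0.png

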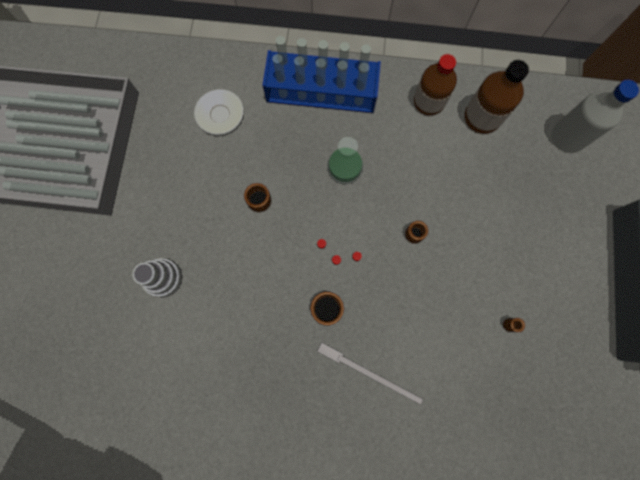

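The top view shows the stack at about (155,275) and the jars: large (327,308), medium (257,197), small (417,231), tiny (514,325). The flask is at (346,160). Next I'll measure them by depth.

```bash
python3 - <<'E'
from h import *
P=np.load("top0.npy"); S=np.load("scene0.npy")
C={"L":(327,308,.027),"M":(257,197,.022),"S":(417,231,.017),"T":(514,325,.012)}
for n,(u,v,R) in C.items():
    c=P[v-24:v+24,u-24:u+24].reshape(-1,3)
    out=[n]
    for src in (c,):
        m=(src[:,2]>.030)&(src[:,2]<.042); q=src[m]
        ctr=cv2.minEnclosingCircle(q[:,:2].astype(np.float32))
        out+=[len(q),np.round(ctr[0],4),round(ctr[1],4),np.median(q[:,2]).round(4)]
        x0=ctr[0]
        s=S.reshape(-1,3); d=np.hypot(s[:,0]-x0[0],s[:,1]-x0[1]); qs=s[(d<R+.015)&(s[:,2]>.030)&(s[:,2]<.042)]
        if len(qs): cs=cv2.minEnclosingCircle(qs[:,:2].astype(np.float32)); out+=["scene",len(qs),np.round(cs[0],4),round(cs[1],4)]
    print(*out)
c=P[235:315,115:195].reshape(-1,3); s0=c[c[:,2]>.08]; x0=s0[:,:2].mean(0)
s=S.reshape(-1,3)
for z,R in ((.088,.017),(.066,.022),(.044,.027),(.022,.032)):
    for nm,src in(("top",c),("scene",s)):
        q=src[(abs(src[:,2]-z)<.006)&(np.hypot(*(src[:,:2]-x0).T)<.05)]
        if len(q): cc=cv2.minEnclosingCircle(q[:,:2].astype(np.float32)); print(z,nm,len(q),np.round(cc[0],4),round(cc[1],4),R)
print("flask",P[160,346],P[147,347])
E
```

```text
L 298 [0.4625 0.0047] 0.0271 0.0355 scene 227 [0.4622 0.0081] 0.0288
M 238 [0.636  0.1434] 0.0219 0.0354 scene 262 [0.6352 0.1458] 0.0231
S 182 [ 0.606  -0.1312] 0.017 0.0356 scene 130 [ 0.6034 -0.1275] 0.0185
T 120 [ 0.4686 -0.299 ] 0.0117 0.0359 scene 62 [ 0.4686 -0.2969] 0.0137
0.088 top 399 [0.4796 0.2853] 0.0171 0.017
0.088 scene 279 [0.479  0.2871] 0.0186 0.017
0.066 top 223 [0.4817 0.2845] 0.0219 0.022
0.066 scene 230 [0.4825 0.2875] 0.0221 0.022
0.044 top 259 [0.4822 0.2833] 0.0275 0.027
0.044 scene 266 [0.482  0.2861] 0.0274 0.027
0.022 top 245 [0.4823 0.2851] 0.0319 0.032
0.022 scene 241 [0.482  0.2887] 0.0324 0.032
flask [7.02333354e-01 6.90589908e-05 6.57351738e-02] [0.71301344 0.00106037 0.09384677]
```

View pics/scene0.png

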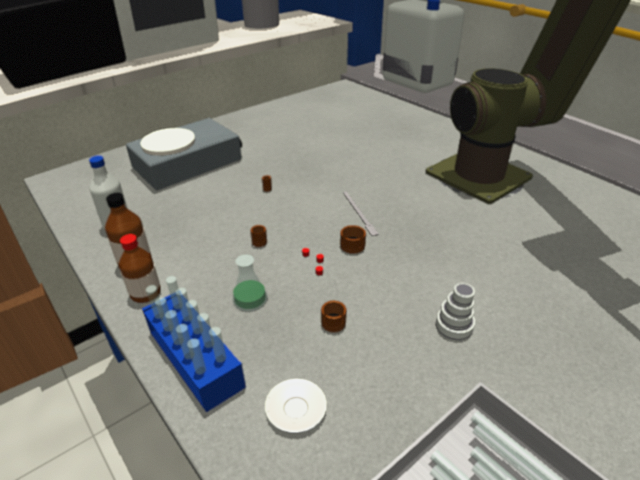

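Radii and heights match the given sizes. The top and scene views differ by about 3 mm in y, so I'll settle that with the wrist camera. First move: align the tool (closing axis along world y) and head for the stack.

drive_tool --pt "1 0 0 0 -0.066" --pt "1 0 0 0 -0.066" --pt "1 -0.18 -0.147 0 0" --pt "1 -0.18 -0.147 0 0" --pt "1 -0.18 -0.147 0 0" --pt "1 -0.18 -0.147 0 0" --pt "1 -0.18 -0.147 0 0" --pt "1 -0.18 -0.147 0 0" --grip_force 25

```text
clock: 0.9
eef_pos: [0.3669, 0.3772, 0.231]
orientation: [-0.0, -0.0, 1.0, -0.0]
force: [0.1, -0.2, -0.5]
width: 1.0
finger_force: 0.0
```

drive_tool --pt "1 -0.188 -0.152 0 0" --pt "1 -0.188 -0.152 0 0" --pt "1 -0.189 -0.154 0 0" --pt "1 0 0 0 0" --pt "1 0 0 0 0"

```text
clock: 1.4
eef_pos: [0.4795, 0.2861, 0.2306]
orientation: [-0.001, 0.001, 1.0, -0.0]
force: [0.7, 0.5, -0.3]
width: 1.0
finger_force: 0.0
```

```bash
cat >> h.py <<'E'
from scipy.spatial.transform import Rotation as Ro
def wrist(name=None):
    o=robot.get_obs(); im=robot.get_image("wrist")
    T=np.eye(4); T[:3,:3]=Ro.from_quat(np.roll(o["orientation"],-1)).as_matrix(); T[:3,3]=o["eef_pos"]
    P=cloud(im,T@np.array(im["T_tool_cam"]))
    if name: cv2.imwrite(f"pics/{name}.png",im["frame"])
    return o,im,P
def circ(P,z,x0,rmax,tol=.005):
    s=P.reshape(-1,3); q=s[(abs(s[:,2]-z)<tol)&(np.hypot(*(s[:,:2]-np.array(x0)).T)<rmax)]
    if len(q)<10: return len(q)
    c=cv2.minEnclosingCircle(q[:,:2].astype(np.float32)); return len(q),np.round(c[0],4),round(c[1],4),np.median(q[:,2]).round(4)
E
python3 - <<'E'
from h import *
o,im,P=wrist("w1"); print(o["eef_pos"],np.round(im["T_tool_cam"],3))
for z in (.088,.066,.044,.022): print(z,circ(P,z,(.481,.2855),.045))
E
```

```text
[0.47950659 0.28605721 0.23062643] [[-0.001 -0.965 -0.261  0.066]
 [ 1.    -0.    -0.001  0.   ]
 [ 0.001 -0.261  0.965 -0.142]
 [ 0.     0.     0.     1.   ]]
0.088 (1650, array([0.48  , 0.2876]), 0.017, np.float64(0.0872))
0.066 (614, array([0.4818, 0.2866]), 0.022, np.float64(0.065))
0.044 (734, array([0.4815, 0.2851]), 0.0271, np.float64(0.0431))
0.022 (708, array([0.4822, 0.2876]), 0.032, np.float64(0.0212))
```

View pics/w1.png

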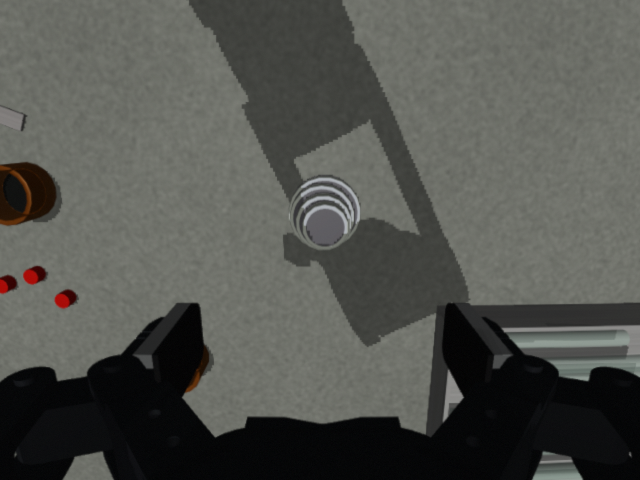

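Wrist picture: stack at about (325,215), fingers level. By the wrist camera the tiny cover is at (0.480, 0.2876). The tips must stay above 66 mm, so I'm going down to TCP z = 0.067 and closing.

drive_tool --pt "0.7 -0.002 0.0075 0.2 0" --pt "0.7 0 0 0.2 0" --pt "0.7 0 0 0.2 0" --pt "0.7 0 0 0.16 0" --pt "0.7 0 0 0.058 0" --pt "0.7 0 0 0 0"

```text
clock: 2.05
eef_pos: [0.4771, 0.289, 0.0662]
orientation: [-0.002, -0.001, 1.0, -0.001]
force: [-0.4, 0.8, 1.0]
width: 0.699
finger_force: 0.0
```

drive_tool --pt "0.3 0 0 0 0" --pt "0.3 0 0 0 0" --pt "0.3 0 0 0 0" --pt "0.3 0 0 0 0" --pt "0.3 0 0 0 0"

```text
clock: 2.55
eef_pos: [0.4808, 0.2897, 0.0697]
orientation: [0.002, 0.0, 1.0, 0.001]
force: [-0.1, 1.7, 7.4]
width: 0.377
finger_force: 25.3
```

drive_tool --pt "0.3 0 0 -0.02 0" --pt "0.3 0 0 -0.05 0" --pt "0.3 0 0 -0.15 0" --pt "0.3 0 0 -0.2 0" --pt "0.3 0 0 -0.2 0" --pt "0.3 0 0 -0.1 0" --pt "0.3 0 0 0 0"

```text
clock: 3.25
eef_pos: [0.4817, 0.2896, 0.2162]
orientation: [0.004, -0.0, 1.0, 0.002]
force: [1.1, 0.4, 0.5]
width: 0.374
finger_force: 24.9
```

```bash
python3 - <<'E'
from h import *
o,im,P=wrist("w2"); print(o["eef_pos"],o["width"],o["force"])
for z in (.088,.066,.044,.022): print(z,circ(P,z,(.481,.2855),.045))
e=o["eef_pos"]
t=cloud(robot.get_image("top"))
# held cover top, in wrist view: between the fingers
s=P.reshape(-1,3)
for lo in np.arange(-.01,.03,.003):
    q=s[(abs(s[:,2]-e[2]-lo-.0015)<.0015)&(np.hypot(*(s[:,:2]-e[:2]).T)<.022)]
    print(round(lo,3),len(q), q.mean(0).round(4) if len(q) else "")
E
```

```text
[0.48169277 0.2896455  0.21624842] 0.37417821579705357 [1.06363554 0.4355762  0.54307586]
0.088 0
0.066 (2641, array([0.4817, 0.2865]), 0.0219, np.float64(0.0652))
0.044 (786, array([0.4817, 0.2849]), 0.0271, np.float64(0.0432))
0.022 (778, array([0.4824, 0.2874]), 0.032, np.float64(0.0211))
-0.01 0 
-0.007 6 [0.4665 0.2852 0.2121]
-0.004 75 [0.4661 0.29   0.214 ]
-0.001 280 [0.4671 0.2895 0.2171]
0.002 292 [0.4679 0.2901 0.2197]
0.005 312 [0.468  0.2893 0.2229]
0.008 303 [0.4684 0.2896 0.2258]
0.011 389 [0.4694 0.2897 0.2287]
0.014 2180 [0.4777 0.2897 0.2327]
0.017 5071 [0.4803 0.2898 0.2339]
0.02 227 [0.4779 0.2889 0.2378]
0.023 229 [0.4776 0.2905 0.2408]
0.026 250 [0.4776 0.2892 0.2437]
0.029 268 [0.4777 0.2886 0.2468]
```

View pics/w2.png

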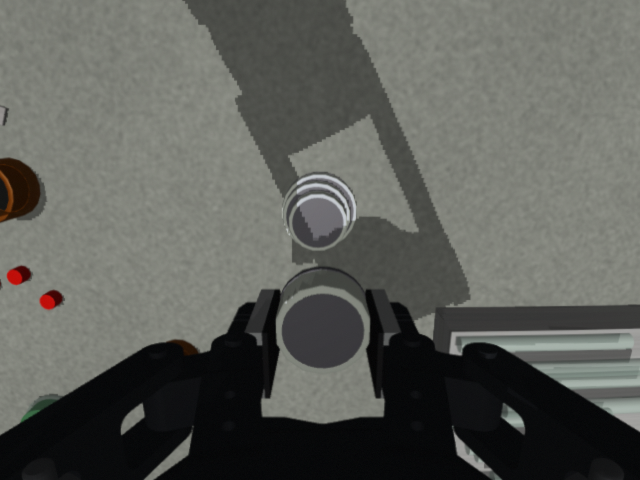

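Tiny cover held level: its centre is 1 mm from the TCP and its top is at TCP+17.5 mm (underside at TCP-4.5 mm). Carrying it to the tiny jar near (0.4686, -0.297).

drive_tool --pt "0.3 0 -0.23 0 0" --pt "0.3 0 -0.24 0 0" --pt "0.3 0 -0.24 0 0" --pt "0.3 0 -0.24 0 0" --pt "0.3 0 -0.24 0 0" --pt "0.3 0 -0.24 0 0" --pt "0.3 0 -0.24 0 0" --pt "0.3 0 -0.24 0 0"

```text
clock: 4.15
eef_pos: [0.4776, -0.0948, 0.2098]
orientation: [-0.002, -0.0, 1.0, 0.001]
force: [1.1, -0.9, -0.4]
width: 0.374
finger_force: 25.0
```

drive_tool --pt "0.3 0 -0.24 0 0" --pt "0.3 0 -0.24 0 0" --pt "0.3 0 -0.24 0 0" --pt "0.3 0.03 -0.15 0 0" --pt "0.3 0.03 -0.15 0 0" --pt "0.3 0 0 0.1 0" --pt "0.3 0 0 0 0" --pt "0.3 0 0 0 0"

```text
clock: 4.95
eef_pos: [0.4661, -0.2962, 0.1899]
orientation: [-0.002, 0.0, 1.0, 0.002]
force: [-0.7, -0.4, -0.4]
width: 0.373
finger_force: 25.0
```

```bash
cat >> h.py <<'E'
def held(o,P,top,R):
    return circ(P,o["eef_pos"][2]+top,o["eef_pos"][:2],R+.004,.0025)
E
python3 - <<'E'
from h import *
o,im,P=wrist(); print(o["eef_pos"],o["width"],o["force"])
print(circ(P,.036,(.4686,-.297),.02), held(o,P,.0175,.017))
E
```

```text
[ 0.46612448 -0.29619659  0.18988728] 0.37343294889595535 [-0.70539609 -0.37402897 -0.4146894 ]
(516, array([ 0.469 , -0.2977]), 0.012, np.float64(0.0348)) (7087, array([ 0.4653, -0.2962]), 0.0205, np.float64(0.2073))
```

drive_tool --pt "0.3 -0.02 -0.0075 0.2 0" --pt "0.3 0 0 0.2 0" --pt "0.3 0 0 0.1 0" --pt "0.3 0 0 0 0" --pt "0.3 0 0 0 0" --pt "0.3 0 0 0 0"

```text
clock: 5.6
eef_pos: [0.473, -0.2994, 0.0935]
orientation: [0.001, -0.0, 1.0, -0.001]
force: [-0.7, -0.5, -0.3]
width: 0.373
finger_force: 25.0
```

```bash
python3 - <<'E'
from h import *
for i in range(2):
    o,im,P=wrist("w3"); print(o["eef_pos"],o["width"],o["qvel"].round(3))
    print(circ(P,.035,(.4686,-.297),.02), held(o,P,.0175,.017))
E
```

```text
[ 0.47299375 -0.29940342  0.09354021] 0.3730032176077688 [-0.004 -0.008 -0.001  0.001 -0.004  0.   ]
(858, array([ 0.4691, -0.2978]), 0.012, np.float64(0.0347)) (7103, array([ 0.4721, -0.2994]), 0.0206, np.float64(0.1109))
[ 0.47295399 -0.29950359  0.09362893] 0.3676441980932083 [-0.003 -0.001  0.002 -0.    -0.002 -0.002]
(861, array([ 0.4688, -0.2979]), 0.0119, np.float64(0.0347)) (7088, array([ 0.4717, -0.2995]), 0.0204, np.float64(0.111))
```

View pics/w3.png

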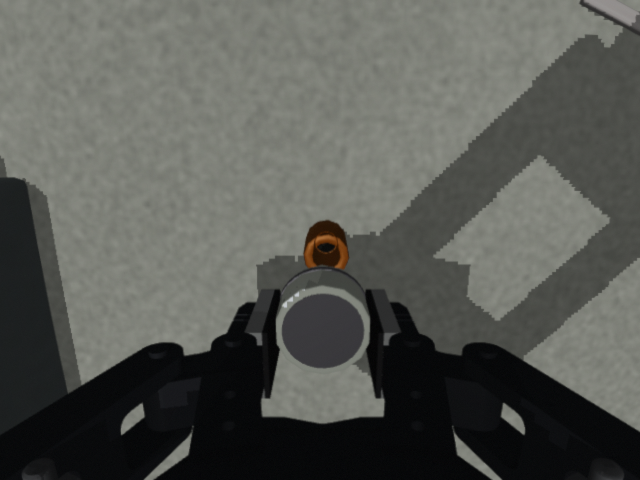

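Wrist picture: cover held at (323,330), jar mouth at (326,250) just behind it. Moves carry 2–3 mm of error, so I'm correcting and going to 10 mm above the rim.

drive_tool --pt "0.3 0.015 0.0075 0.1 0" --pt "0.3 0 0 0.1 0" --pt "0.3 0 0 0 0" --pt "0.3 0 0 0 0" --pt "0.3 0 0 0 0"

```text
clock: 6.2
eef_pos: [0.4695, -0.2981, 0.053]
orientation: [0.001, -0.0, 1.0, -0.001]
force: [0.6, 0.2, -0.6]
width: 0.372
finger_force: 25.0
```

drive_tool --pt "0.3 0 0 0.03 0" --pt "0.3 0 0 0.03 0" --pt "0.3 0 0 0 0" --pt "0.3 0 0 0 0"

```text
clock: 6.6
eef_pos: [0.469, -0.2977, 0.0398]
orientation: [0.0, -0.0, 1.0, -0.0]
force: [0.0, -0.9, 1.0]
width: 0.372
finger_force: 25.1
```

drive_tool --pt "0.3 -0.003 0 0.006 0" --pt "0.3 0 0 0 0" --pt "0.3 0 0 0 0"

```text
clock: 6.9
eef_pos: [0.4693, -0.2977, 0.0397]
orientation: [0.0, -0.0, 1.0, -0.0]
force: [-2.2, -0.8, 10.0]
width: 0.372
finger_force: 25.9
```

drive_tool --pt "0.45 0 0 0 0" --pt "0.6 0 0 0 0" --pt "0.7 0 0 0 0" --pt "0.8 0 0 -0.1 0" --pt "0.9 0 0 -0.2 0" --pt "1 0 0 -0.25 0" --pt "1 0 0 -0.25 0" --pt "1 0 0 0 0"

```text
clock: 7.7
eef_pos: [0.4732, -0.3002, 0.2057]
orientation: [0.006, -0.0, 1.0, -0.004]
force: [1.1, -0.6, -0.3]
width: 0.999
finger_force: 0.0
```

```bash
python3 - <<'E'
from h import *
o,im,P=wrist("w4"); print(o["eef_pos"])
print(circ(P,.057,(.4686,-.297),.03),circ(P,.035,(.4686,-.297),.014))
E
```

```text
[ 0.47319798 -0.30024994  0.20572474]
(1632, array([ 0.4685, -0.2978]), 0.0171, np.float64(0.0572)) 0
```

View pics/w4.png

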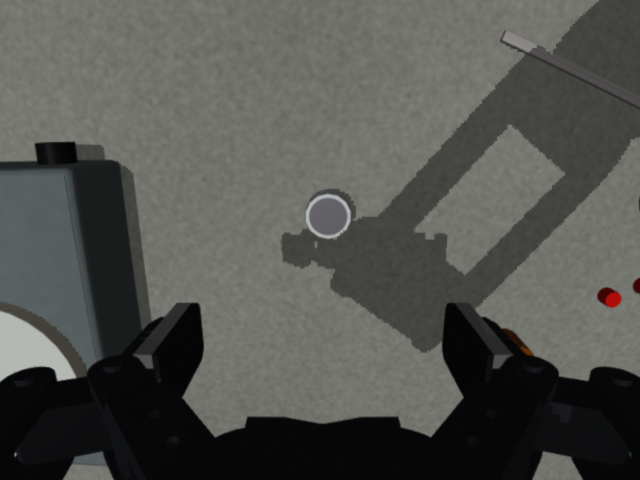

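Picture: the tiny cover sits at (328,216), round on its jar, within 0.5 mm of the jar centre. Back to the stack.

drive_tool --pt "1 -0.005 0.23 0 0" --pt "1 -0.005 0.245 0 0" --pt "1 -0.005 0.245 0 0" --pt "1 -0.005 0.245 0 0" --pt "1 -0.005 0.245 0 0" --pt "1 -0.005 0.245 0 0" --pt "1 -0.005 0.245 0 0" --pt "1 -0.005 0.245 0 0"

```text
clock: 8.55
eef_pos: [0.4755, 0.0935, 0.1968]
orientation: [-0.002, -0.0, 1.0, -0.0]
force: [0.5, 0.1, 0.3]
width: 0.999
finger_force: 0.0
```

drive_tool --pt "0.9 0 0.245 0 0" --pt "0.9 0 0.245 0 0" --pt "0.9 0 0.245 0 0" --pt "0.9 0 0.245 0.1 0" --pt "0.9 0 0 0.2 0" --pt "0.9 0 0 0 0" --pt "0.9 0 0 0 0"

```text
clock: 9.25
eef_pos: [0.4752, 0.284, 0.1377]
orientation: [-0.003, -0.0, 1.0, -0.001]
force: [0.9, -1.1, -0.4]
width: 0.902
finger_force: 0.0
```

Need ΔX +6.5 mm, ΔY +2.5 mm, Δz -80 mm first (to 0.058), then settle.

drive_tool --pt "0.85 -0.0325 0.0125 0.1 0" --pt "0.8 0 0 0.2 0" --pt "0.8 0 0 0.1 0" --pt "0.8 0 0 0 0" --pt "0.8 0 0 0 0" --pt "0.8 0 0 0 0"

```text
clock: 9.85
eef_pos: [0.4853, 0.2877, 0.0617]
orientation: [0.002, 0.0, 1.0, 0.001]
force: [0.8, -0.4, 0.2]
width: 0.8
finger_force: 0.0
```

drive_tool --pt "0.75 0.0175 -0.006 0.04 0" --pt "0.7 0 0 0.031 0" --pt "0.7 0 0 0 0" --pt "0.7 0 0 0 0"

```text
clock: 10.25
eef_pos: [0.4798, 0.2862, 0.0452]
orientation: [-0.0, -0.0, 1.0, -0.0]
force: [-0.2, -0.2, -0.9]
width: 0.698
finger_force: 0.0
```

drive_tool --pt "0.55 0 0 0 0" --pt "0.4 0 0 0 0" --pt "0.4 0 0 0 0" --pt "0.4 0 0 0 0"

```text
clock: 10.65
eef_pos: [0.4803, 0.2865, 0.0457]
orientation: [0.0, -0.0, 1.0, 0.0]
force: [0.3, 0.8, 2.4]
width: 0.488
finger_force: 25.4
```

drive_tool --pt "0.4 0 0 -0.02 0" --pt "0.4 0 0 -0.05 0" --pt "0.4 0 0 -0.15 0" --pt "0.4 0 0 -0.2 0" --pt "0.4 0 0 -0.2 0" --pt "0.4 0 0 -0.2 0" --pt "0.4 0 0 0 0" --pt "0.4 0 0 0 0"

```text
clock: 11.45
eef_pos: [0.4806, 0.2865, 0.2112]
orientation: [0.002, -0.0, 1.0, 0.001]
force: [-0.5, -0.3, -1.3]
width: 0.489
finger_force: 25.5
```

```bash
cat >> h.py <<'E'
def heldtop(o,P,R):
    e=o["eef_pos"]; s=P.reshape(-1,3)
    s=s[(np.hypot(*(s[:,:2]-e[:2]).T)<R-.003)]; h=s[:,2]-e[2]; h=h[(h>.008)&(h<.03)]
    n,b=np.histogram(h,bins=44,range=(.008,.03)); t=b[n.argmax()]+.00025
    q=P.reshape(-1,3); q=q[(abs(q[:,2]-e[2]-t)<.0015)&(abs(q[:,1]-e[1])<R-.005)&(abs(q[:,0]-e[0])<R+.006)]
    # chord-wise centre in x: midpoints of x extent per y strip
    mids=[]
    for y in np.arange(-R/2,R/2,.001):
        k=q[abs(q[:,1]-e[1]-y)<.0006]
        if len(k)>5: mids.append((k[:,0].min()+k[:,0].max())/2-e[0])
    return "top above TCP",t.round(4),"centre dx",np.median(mids).round(4)
E
python3 - <<'E'
from h import *
o,im,P=wrist("w5"); print(o["eef_pos"],o["width"]); print(heldtop(o,P,.022))
for z in (.066,.044,.022): print(z,circ(P,z,(.481,.2855),.045))
E
```

```text
[0.48056198 0.2865106  0.21122409] 0.48936616356965057
('top above TCP', np.float64(0.0192), 'centre dx', np.float64(0.0012))
0.066 0
0.044 (3594, array([0.4819, 0.2853]), 0.0271, np.float64(0.0432))
0.022 (791, array([0.4821, 0.2876]), 0.0321, np.float64(0.0211))
```

View pics/w5.png

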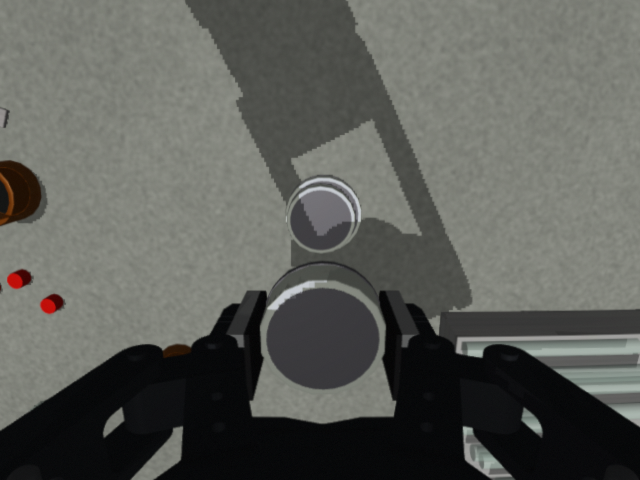

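The small cover is held level at (323,338), its centre at TCP +1.2 mm in x. On to the small jar.

drive_tool --pt "0.4 -0.069 -0.23 0 0" --pt "0.4 -0.069 -0.23 0 0" --pt "0.4 -0.069 -0.23 0 0" --pt "0.4 -0.069 -0.23 0 0" --pt "0.4 -0.069 -0.23 0 0" --pt "0.4 -0.069 -0.23 0 0" --pt "0.4 -0.069 -0.23 0 0" --pt "0.4 -0.069 -0.23 0 0"

```text
clock: 12.3
eef_pos: [0.5892, -0.0834, 0.2071]
orientation: [-0.002, -0.0, 1.0, 0.001]
force: [1.0, -0.1, -0.0]
width: 0.487
finger_force: 25.6
```

drive_tool --pt "0.4 -0.035 -0.12 0 0" --pt "0.4 -0.035 -0.12 0.1 0" --pt "0.4 0 0 0.2 0" --pt "0.4 0 0 0 0" --pt "0.4 0 0 0 0"

```text
clock: 12.8
eef_pos: [0.6024, -0.129, 0.1473]
orientation: [-0.003, -0.0, 1.0, 0.001]
force: [-0.4, -0.7, -0.3]
width: 0.49
finger_force: 25.7
```

```bash
python3 - <<'E'
from h import *
o,im,P=wrist(); print(o["eef_pos"],o["width"]); print(heldtop(o,P,.022))
print(circ(P,.035,(.606,-.13),.025))
E
```

```text
[ 0.60243205 -0.1290139   0.1472577 ] 0.49030575268611953
('top above TCP', np.float64(0.0198), 'centre dx', np.float64(0.0012))
(927, array([ 0.6057, -0.1294]), 0.017, np.float64(0.0347))
```

drive_tool --pt "0.4 -0.01 -0.002 0.1 0" --pt "0.4 0 0 0.2 0" --pt "0.4 0 0 0.175 0" --pt "0.4 0 0 0 0" --pt "0.4 0 0 0 0" --pt "0.4 0 0 0 0"

```text
clock: 13.45
eef_pos: [0.6088, -0.1303, 0.0572]
orientation: [0.002, -0.0, 1.0, -0.001]
force: [1.1, 0.3, -0.1]
width: 0.488
finger_force: 25.7
```

drive_tool --pt "0.4 0.018 0.005 0.03 0" --pt "0.4 0 0 0.03 0" --pt "0.4 0 0 0 0" --pt "0.4 0 0 0 0" --pt "0.4 0 0 0 0"

```text
clock: 13.95
eef_pos: [0.603, -0.1292, 0.0425]
orientation: [0.0, -0.0, 1.0, -0.0]
force: [-0.1, -0.1, -1.0]
width: 0.489
finger_force: 25.7
```

drive_tool --pt "0.4 -0.006 0 0.01 0" --pt "0.4 0 0 0.01 0" --pt "0.4 0 0 0 0" --pt "0.4 0 0 0 0" --pt "0.4 0 0 0 0"

```text
clock: 14.45
eef_pos: [0.6041, -0.1291, 0.0384]
orientation: [-0.0, -0.0, 1.0, 0.0]
force: [-0.4, -0.3, 0.7]
width: 0.489
finger_force: 25.7
```

drive_tool --pt "0.4 -0.002 0 0.005 0" --pt "0.4 0 0 0 0" --pt "0.4 0 0 0 0"

```text
clock: 14.75
eef_pos: [0.6046, -0.1292, 0.0377]
orientation: [0.0, -0.0, 1.0, -0.0]
force: [-1.7, 1.2, 2.0]
width: 0.494
finger_force: 25.9
```

Contact. Release and rise.

drive_tool --pt "0.55 0 0 0 0" --pt "0.65 0 0 0 0" --pt "0.75 0 0 0 0" --pt "0.85 0 0 -0.1 0" --pt "0.9 0 0 -0.2 0" --pt "1 0 0 -0.25 0" --pt "1 0 0 -0.25 0" --pt "1 0 0 0 0"

```text
clock: 15.55
eef_pos: [0.6095, -0.1305, 0.2057]
orientation: [0.008, -0.0, 1.0, -0.002]
force: [0.3, -0.5, -0.3]
width: 0.999
finger_force: 0.0
```

```bash
python3 - <<'E'
from h import *
o,im,P=wrist(); print(o["eef_pos"])
print(circ(P,.057,(.606,-.129),.03))
E
```

```text
[ 0.60954904 -0.13048839  0.20573736]
(2714, array([ 0.6061, -0.129 ]), 0.0221, np.float64(0.0572))
```

Small cover within 0.5 mm of its jar. Back for the medium one.

drive_tool --pt "1 0.071 0.23 0 0" --pt "1 0.071 0.23 0 0" --pt "1 0.071 0.23 0 0" --pt "1 0.071 0.23 0 0" --pt "1 0.071 0.23 0 0" --pt "1 0.071 0.23 0 0" --pt "1 0.071 0.23 0 0" --pt "1 0.071 0.23 0 0"

```text
clock: 16.4
eef_pos: [0.4889, 0.2401, 0.1958]
orientation: [-0.001, -0.0, 1.0, -0.001]
force: [2.2, -0.5, 0.3]
width: 1.004
finger_force: 0.0
```

drive_tool --pt "0.95 0.035 0.12 0 0" --pt "0.95 0.035 0.12 0.1 0" --pt "0.95 0 0 0.2 0" --pt "0.95 0 0 0.2 0" --pt "0.95 0 0 0.1 0" --pt "0.95 0 0 0 0" --pt "0.95 0 0 0 0"

```text
clock: 17.1
eef_pos: [0.4761, 0.2865, 0.0765]
orientation: [-0.001, -0.0, 1.0, -0.001]
force: [-0.7, 0.1, 1.0]
width: 0.952
finger_force: 0.0
```

drive_tool --pt "0.9 -0.025 -0.006 0.07 0" --pt "0.85 0 0 0.07 0" --pt "0.85 0 0 0.06 0" --pt "0.85 0 0 0 0" --pt "0.85 0 0 0 0" --pt "0.85 0 0 0 0"

```text
clock: 17.7
eef_pos: [0.4824, 0.2859, 0.038]
orientation: [0.001, -0.0, 1.0, 0.0]
force: [-0.7, 0.9, -0.1]
width: 0.849
finger_force: 0.0
```

drive_tool --pt "0.8 0 -0.004 0.03 0" --pt "0.75 0 0 0.03 0" --pt "0.75 0 0 0 0" --pt "0.75 0 0 0 0"

```text
clock: 18.1
eef_pos: [0.4815, 0.2847, 0.0251]
orientation: [-0.0, -0.0, 1.0, -0.0]
force: [-0.6, 0.2, 0.5]
width: 0.749
finger_force: 0.0
```

drive_tool --pt "0.6 0 0 0 0" --pt "0.5 0 0 0 0" --pt "0.5 0 0 0 0" --pt "0.5 0 0 0 0"

```text
clock: 18.5
eef_pos: [0.4819, 0.2849, 0.0256]
orientation: [0.0, -0.0, 1.0, 0.0]
force: [-0.5, 0.6, 2.2]
width: 0.607
finger_force: 26.3
```

drive_tool --pt "0.5 0 0 -0.02 0" --pt "0.5 0 0 -0.05 0" --pt "0.5 0 0 -0.15 0" --pt "0.5 0 0 -0.2 0" --pt "0.5 0 0 -0.2 0" --pt "0.5 0 0 -0.1 0" --pt "0.5 0 0 0 0" --pt "0.5 0 0 0 0"

```text
clock: 19.3
eef_pos: [0.4817, 0.2848, 0.1698]
orientation: [0.0, -0.0, 1.0, 0.0]
force: [-0.2, -1.0, -1.1]
width: 0.602
finger_force: 26.5
```

```bash
python3 - <<'E'
from h import *
o,im,P=wrist("w6"); print(o["eef_pos"],o["width"]); print(heldtop(o,P,.027))
for z in (.044,.022): print(z,circ(P,z,(.481,.2855),.045))
E
```

```text
[0.48166313 0.28476978 0.16978828] 0.6019131779913868
('top above TCP', np.float64(0.0178), 'centre dx', np.float64(-0.0003))
0.044 0
0.022 (4499, array([0.4819, 0.2874]), 0.032, np.float64(0.0212))
```

View pics/w6.png

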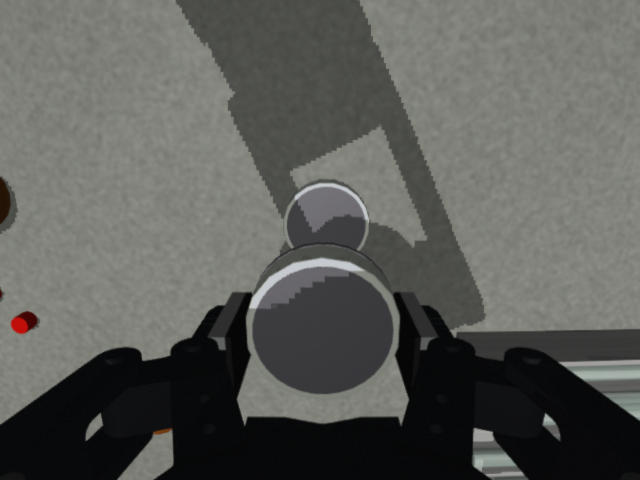

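Medium cover held level and centred at (323,325). On to the medium jar near (0.636, 0.1455).

drive_tool --pt "0.5 -0.154 -0.139 0 0" --pt "0.5 -0.154 -0.139 0 0" --pt "0.5 -0.154 -0.139 0 0" --pt "0.5 -0.154 -0.139 0 0" --pt "0.5 -0.154 -0.139 0.05 0" --pt "0.5 0 0 0.1 0" --pt "0.5 0 0 0 0" --pt "0.5 0 0 0 0"

```text
clock: 20.15
eef_pos: [0.6338, 0.1457, 0.1371]
orientation: [-0.003, -0.0, 1.0, -0.0]
force: [0.2, 0.6, 0.5]
width: 0.605
finger_force: 26.5
```

```bash
python3 - <<'E'
from h import *
o,im,P=wrist(); print(o["eef_pos"],o["width"]); print(heldtop(o,P,.027))
print(circ(P,.035,(.636,.1455),.032))
E
```

```text
[0.6338001  0.14573493 0.1370543 ] 0.6048692378832075
('top above TCP', np.float64(0.0178), 'centre dx', np.float64(-0.0003))
(851, array([0.6354, 0.1457]), 0.0218, np.float64(0.0348))
```

drive_tool --pt "0.5 -0.005 0 0.1 0" --pt "0.5 0 0 0.2 0" --pt "0.5 0 0 0.1 0" --pt "0.5 0 0 0.025 0" --pt "0.5 0 0 0 0" --pt "0.5 0 0 0 0" --pt "0.5 0 0 0 0"

```text
clock: 20.9
eef_pos: [0.6382, 0.1464, 0.0564]
orientation: [0.002, -0.0, 1.0, 0.0]
force: [-0.6, 0.0, -0.7]
width: 0.604
finger_force: 26.5
```

drive_tool --pt "0.5 0.008 -0.003 0.03 0" --pt "0.5 0 0 0.03 0" --pt "0.5 0 0 0 0" --pt "0.5 0 0 0 0" --pt "0.5 0 0 0 0"

```text
clock: 21.4
eef_pos: [0.6353, 0.1452, 0.0424]
orientation: [0.0, -0.0, 1.0, -0.0]
force: [0.0, 0.4, 0.1]
width: 0.602
finger_force: 26.5
```

drive_tool --pt "0.5 -0.002 0.002 0.007 0" --pt "0.5 0 0 0.007 0" --pt "0.5 0 0 0.003 0" --pt "0.5 0 0 0 0" --pt "0.5 0 0 0 0"

```text
clock: 21.9
eef_pos: [0.6359, 0.1458, 0.0396]
orientation: [0.0, -0.0, 1.0, 0.0]
force: [-1.5, -0.4, 5.1]
width: 0.604
finger_force: 27.0
```

Contact. Release and rise.

drive_tool --pt "0.65 0 0 0 0" --pt "0.75 0 0 0 0" --pt "0.85 0 0 0 0" --pt "0.9 0 0 -0.1 0" --pt "0.95 0 0 -0.2 0" --pt "1 0 0 -0.25 0" --pt "1 0 0 -0.1 0" --pt "1 0 0 0 0"

```text
clock: 22.7
eef_pos: [0.6385, 0.1462, 0.1736]
orientation: [0.004, -0.0, 1.0, 0.001]
force: [0.0, 0.1, 0.5]
width: 1.001
finger_force: 0.0
```

```bash
python3 - <<'E'
from h import *
o,im,P=wrist(); print(o["eef_pos"])
print(circ(P,.057,(.6355,.1457),.035))
E
```

```text
[0.63853232 0.1461866  0.17358468]
(5088, array([0.636 , 0.1458]), 0.0271, np.float64(0.0572))
```

drive_tool --pt "1 0.1565 0.1413 0 0" --pt "1 0.1565 0.1413 0 0" --pt "1 0.1565 0.1413 0 0" --pt "1 0.1565 0.1413 0 0" --pt "1 0.1565 0.1413 0.1 0" --pt "1 0 0 0.2 0" --pt "1 0 0 0.2 0" --pt "1 0 0 0 0"

```text
clock: 23.55
eef_pos: [0.4731, 0.2845, 0.0628]
orientation: [-0.007, -0.001, 1.0, -0.003]
force: [-0.2, -0.2, 0.2]
width: 1.002
finger_force: 0.0
```

drive_tool --pt "1 0 0 0 0" --pt "1 0 0 0 0"

```text
clock: 23.75
eef_pos: [0.4803, 0.2872, 0.07]
orientation: [0.001, 0.0, 1.0, 0.0]
force: [0.2, 0.3, -0.6]
width: 1.001
finger_force: 0.0
```

drive_tool --pt "1 -0.006 0.002 0.1 0" --pt "1 0 0 0.1 0" --pt "1 0 0 0.05 0" --pt "1 0 0 0 0" --pt "1 0 0 0 0" --pt "1 0 0 0 0" --pt "1 0 0 0 0"

```text
clock: 24.45
eef_pos: [0.481, 0.2877, 0.02]
orientation: [0.001, -0.0, 1.0, 0.0]
force: [-0.5, 0.6, 0.3]
width: 1.002
finger_force: 0.0
```

drive_tool --pt "1 -0.004 0 0.03 0" --pt "1 0 0 0.03 0" --pt "0.95 0 0 0.015 0" --pt "0.9 0 0 0 0" --pt "0.9 0 0 0 0" --pt "0.9 0 0 0 0"

```text
clock: 25.05
eef_pos: [0.4812, 0.2874, 0.004]
orientation: [0.0, -0.0, 1.0, 0.0]
force: [0.5, -0.2, -0.3]
width: 0.898
finger_force: 0.0
```

drive_tool --pt "0.75 0 0 0 0" --pt "0.6 0 0 0 0" --pt "0.6 0 0 0 0" --pt "0.6 0 0 0 0" --grip_force 30

```text
clock: 25.45
eef_pos: [0.4813, 0.2874, 0.0045]
orientation: [0.0, -0.0, 1.0, 0.0]
force: [0.1, -0.7, 5.9]
width: 0.72
finger_force: 32.5
```

drive_tool --pt "0.6 0 0 -0.02 0" --pt "0.6 0 0 -0.05 0" --pt "0.6 0 0 -0.15 0" --pt "0.6 0 0 -0.2 0" --pt "0.6 0 0 -0.2 0" --pt "0.6 0 0 -0.1 0" --pt "0.6 0 0 0 0" --pt "0.6 0 0 0 0"

```text
clock: 26.25
eef_pos: [0.4809, 0.2873, 0.1482]
orientation: [0.0, -0.0, 1.0, 0.0]
force: [-0.3, 0.0, -0.5]
width: 0.715
finger_force: 33.1
```

```bash
python3 - <<'E'
from h import *
o,im,P=wrist("w7"); print(o["eef_pos"],o["width"]); print(heldtop(o,P,.032))
E
```

```text
[0.48090029 0.28728995 0.1482388 ] 0.7150478767272231
('top above TCP', np.float64(0.0168), 'centre dx', np.float64(0.0009))
```

View pics/w7.png

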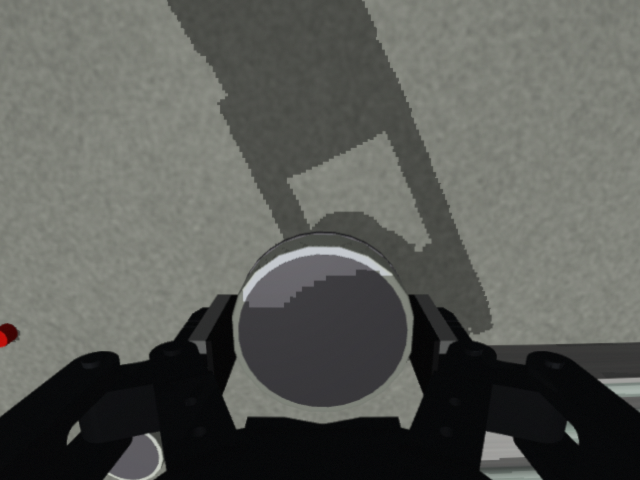

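Large cover held level at (323,325), centre dx +0.9 mm. I'll stop just beside the large jar to measure it unobstructed.

drive_tool --pt "0.6 0.016 -0.22 -0.05 0" --pt "0.6 0.016 -0.22 -0.05 0" --pt "0.6 0.016 -0.22 0 0" --pt "0.6 0.016 -0.22 0 0" --pt "0.6 0.016 -0.22 0 0" --pt "0.6 0.016 0 0 0" --pt "0.6 0 0 0 0" --pt "0.6 0 0 0 0"

```text
clock: 27.1
eef_pos: [0.4614, 0.068, 0.167]
orientation: [-0.001, -0.0, 1.0, 0.0]
force: [0.5, 0.7, -0.9]
width: 0.719
finger_force: 33.3
```

```bash
python3 - <<'E'
from h import *
o,im,P=wrist("w8"); print(o["eef_pos"],o["width"]); print(heldtop(o,P,.032))
print(circ(P,.035,(.4625,.0068),.034))
E
```

```text
[0.46139291 0.06795622 0.1669916 ] 0.7190557040090286
('top above TCP', np.float64(0.0168), 'centre dx', np.float64(0.001))
(1621, array([0.462, 0.007]), 0.0272, np.float64(0.0348))
```

View pics/w8.png

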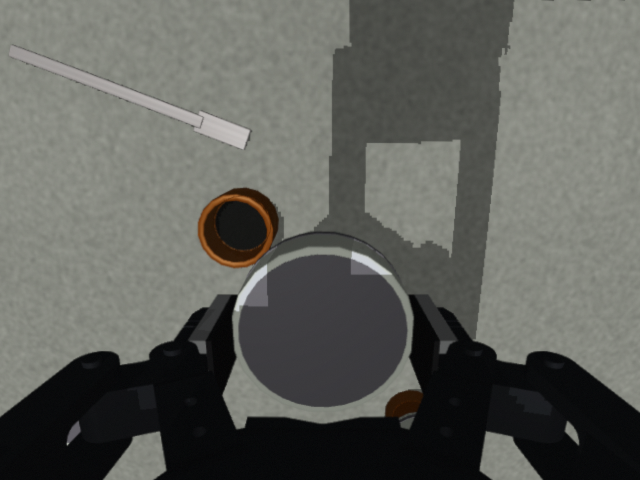

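The large jar is in full view at (238,228), giving (0.462, 0.007). Move over it and descend.

drive_tool --pt "0.6 0.002 -0.15 0 0" --pt "0.6 0 -0.155 0 0" --pt "0.6 0 0 0.15 0" --pt "0.6 0 0 0.2 0" --pt "0.6 0 0 0.15 0" --pt "0.6 0 0 0.05 0" --pt "0.6 0 0 0 0" --pt "0.6 0 0 0 0"

```text
clock: 27.95
eef_pos: [0.4626, 0.007, 0.0586]
orientation: [0.001, -0.001, 1.0, -0.0]
force: [0.2, -1.0, -1.1]
width: 0.723
finger_force: 33.3
```

drive_tool --pt "0.6 0 0 0 0" --pt "0.6 0 0 0 0" --pt "0.6 0 0 0 0"

```text
clock: 28.25
eef_pos: [0.4623, 0.0063, 0.059]
orientation: [0.001, -0.0, 1.0, -0.0]
force: [-0.5, -0.6, -0.9]
width: 0.714
finger_force: 33.3
```

drive_tool --pt "0.6 0.006 0.003 0.03 0" --pt "0.6 0 0 0.03 0" --pt "0.6 0 0 0.02 0" --pt "0.6 0 0 0 0" --pt "0.6 0 0 0 0" --pt "0.6 0 0 0 0"

```text
clock: 28.85
eef_pos: [0.4604, 0.0069, 0.0419]
orientation: [-0.0, -0.0, 1.0, -0.0]
force: [-0.3, -0.5, -1.0]
width: 0.72
finger_force: 33.3
```

drive_tool --pt "0.6 -0.002 0 0.006 0" --pt "0.6 0 0 0.006 0" --pt "0.6 0 0 0 0" --pt "0.6 0 0 0 0"

```text
clock: 29.25
eef_pos: [0.4611, 0.0069, 0.0405]
orientation: [0.001, -0.0, 1.0, -0.0]
force: [-2.4, 0.3, 7.8]
width: 0.719
finger_force: 34.3
```

Contact. Release and rise.

drive_tool --pt "0.75 0 0 0 0" --pt "0.85 0 0 0 0" --pt "0.95 0 0 0 0" --pt "1 0 0 0 0" --pt "1 0 0 -0.1 0" --pt "1 0 0 -0.2 0" --pt "1 0 0 -0.25 0" --pt "1 0 0 -0.25 0"

```text
clock: 30.05
eef_pos: [0.4599, 0.007, 0.2008]
orientation: [-0.001, -0.0, 1.0, 0.0]
force: [1.8, 0.2, 0.3]
width: 1.004
finger_force: 0.0
```

drive_tool --pt "1 0 0 -0.2 0" --pt "1 0.0 0.2 0 0" --pt "1 0 0.2 0 0" --pt "1 0 0.2 0 0" --pt "1 0 0.2 0 0" --pt "1 0 0 0 0" --pt "1 0 0 0 0" --pt "1 0 0 0 0"

```text
clock: 30.85
eef_pos: [0.4604, 0.1661, 0.2393]
orientation: [-0.0, -0.0, 1.0, -0.0]
force: [1.2, -0.8, -0.6]
width: 1.002
finger_force: 0.0
```

```bash
python3 - <<'E'
from h import *
im=robot.get_image("top"); P=cloud(im); cv2.imwrite("pics/end.png",im["frame"])
for x,R in (((.4625,.0047),.032),((.636,.1434),.027),((.606,-.1312),.022),((.4686,-.299),.017)): print(circ(P,.0575,x,R+.012),R)
E
```

```text
(1337, array([0.4625, 0.0048]), 0.0319, np.float64(0.0581)) 0.032
(829, array([0.6361, 0.1436]), 0.0272, np.float64(0.058)) 0.027
(571, array([ 0.6066, -0.131 ]), 0.0221, np.float64(0.0583)) 0.022
(374, array([ 0.4675, -0.2994]), 0.0173, np.float64(0.0582)) 0.017
```

View pics/end.png

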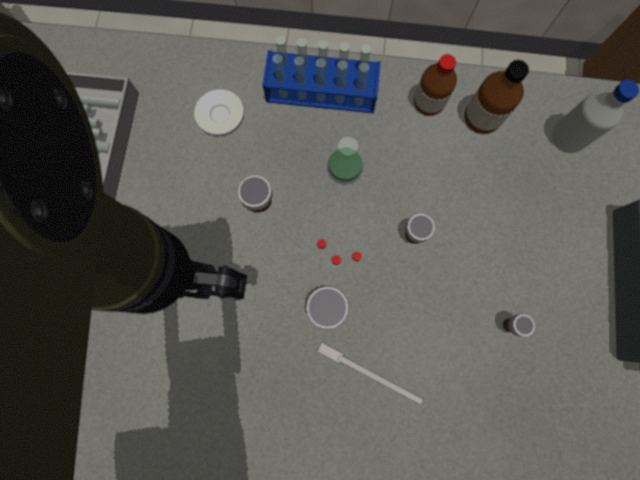

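All four covers sit flat at 58 mm, within about 1 mm of where their jars were first measured, and the flask stands where it was. Handing in.

```bash
python3 -c "
from station import robot
print(robot.close_job())"
```

```text
the job is handed in; nothing more can be done
None
```

All four covers lie flat on their own jars, each centred to about 1 mm in the final camera check; the jars and flask stand where they were, and the job was handed in at about 31 s of the 104 s allowed.

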